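# Shut the stock cage and drop its latch bar into the keeper

### The job

The wire stock cage on the goods-in bench stands with its gate ajar. Swing the gate to with its latch bar lifted clear over the nose of the keeper on the post, feel for the notch, since the keeper is bolted through slots and never sits quite true, and let the bar drop right down into the notch so that the gate stays caught against its sprung buffer when you let go. Keep a light hand, never pressing or knocking the bar against the keeper harder than about a kilo and a half, and leave the stock in the cage and the things on the bench where they stand.

Things in the scene. Friction and masses are not known exactly. Their poses are not given: they have to be found in the camera images.
- cage: fixed wire-mesh stock cage, open-topped, 280 mm deep (its x), 340 wide (its y), 200 high; origin at the centre of its underside on the bench; its open front with the swing gate looks along its own -x, towards the robot. Nothing of the cage, its stock or gate stands higher than 208 mm except the latch bar's handle
- hinge (a point): point on the gate's upright hinge axis at the cage's front left corner, cage frame (-145, +160, 150) mm; does not move; axes are the cage's
- gate (a joint): gate angle, rad: 0 = shut, latch bar over the middle of the keeper's nominal notch; grows as the gate swings open to the robot (clockwise from above). Frame 14 mm thick, 307 wide, 25 to 190 mm above the bench, its middle plane through the hinge axis. The hinge is a little stiff: the gate stays where it is left
- pivot (a point): pivot of the latch bar, on the robot's side of the gate: 120 mm from the hinge axis along the gate, 17 mm in front of the gate's middle plane, 150 mm above the bench. Moves with the gate; axes as grip
- latch (a joint): latch bar angle, rad: 0 = level; grows as its free right end is lifted. Its guide staple on the gate lets it hang down to -0.06, where it rests by its weight, and rise to 0.22. Above 0.11 it passes over the keeper's nose at any keeper height; it can never clear the keeper's back. On its greased pivot it falls at about 0.7 rad/s when let go
- grip (a point): middle of the black handle that stands up from the latch bar: 14 mm thick (its x, across the gate), 22 wide (its y, along the gate), 50 long (its z, up). 125 mm right of the pivot along the bar, 90 mm above the bar's middle line (about 232 mm above the bench with the bar hanging). Free all round, to be pinched across the gate from above. Axes turn with bar and gate; those of the cage when shut and level
- bar: latch bar with its handle: flat steel 10 mm thick (x), 22 high, from 22 mm left to 245 mm right of the pivot, past the keeper; about 0.3 kg, 2 to 3 N to lift by the handle; origin at the pivot, axes as grip
- post: front right post of the cage, 20 mm square, 200 high, origin at its foot, cage frame (-130, -160, 0) mm. It carries the keeper (keeper) and a sprung buffer: rubber plunger 300 mm from the hinge axis, 85 mm up, that meets the gate's edge 17 mm before nominal and pushes it back open with 0.15 N per mm (0 to 5 N)
- keeper (a point): NOMINAL middle of the keeper's notch floor, 335 mm from the hinge axis and 215 mm from the pivot along the gate, 139 mm above the bench: under the level bar of the shut gate. The real keeper is rigidly bolted through slots up to 15 mm nearer or farther (cage x) and up to 4 mm higher or lower: not measured, find it by feel or by eye. Axes are the cage's
- keeper_nose (a point): NOMINAL middle of the top of the keeper's nose (off by the same amount as keeper). Keeper: upright steel plate 10 mm thick, lying fore-and-aft on the post's outer side. From the robot's side: square nose 24 mm long, its top 18 mm above the notch floor; notch 14 mm long, for the 10 mm bar; tall back, 54 mm above the floor
- carton: taped cardboard carton 120 x 130 x 110 mm inside the cage; loose, to be left alone; origin at the centre of its underside
- jar_a: clear glass jar, 64 mm across, 110 mm tall, inside the cage; loose, to be left alone; origin at the centre of its underside
- jar_b: amber glass jar, 64 mm across, 110 mm tall, inside the cage; loose, to be left alone; origin at the centre of its underside
- crate: open brown plastic bottle crate 200 x 300 x 110 mm with dividers, left of the cage; loose, to be left alone; origin at the centre of its underside
- tape_roll: roll of brown packing tape, 90 mm across, 48 mm high, lying flat right of the gate; loose, to be left alone; origin at the centre of its underside
- spray: white plastic bottle, 68 mm across, 170 mm tall, right of the cage; loose, to be left alone; origin at the centre of its underside
- scanner: hand scanner lying flat, about 170 x 50 x 32 mm, left of the gate; loose, to be left alone; origin at the centre of its underside
- small_box: small carton 90 x 140 x 70 mm, right of the cage; loose, to be left alone; origin at the centre of its underside

How it is judged (in metres and radians):
On the way:
1. the bar is carried, lifted, over the nose of the keeper (gate nearly to, bar raised) (value of joint gate below 0.062 rad and value of joint latch above 0.055 rad), for 0.05 s.
At the end, for the whole second after the job is handed in: the gate is shut (gate below 0.055 rad) with the bar right down on the notch floor (latch below 0.035 rad, which is only possible in the notch), and both stay so, at rest, with the robot clear (value of joint gate below 0.055 rad and value of joint latch below 0.035 rad and velocity of joint gate between -0.05 and 0.05 rad/s); the robot touches nothing.
It fails at once if the bar is pressed or knocked against the keeper or its post with more than 15 N (contact force between bar and post above 15 N).
It fails at once if stock in the cage is shifted by more than 30 mm (distance of any of carton, jar_a, jar_b from where it was at the start of the episode above 0.03 m).
It fails at once if something beside the cage is shifted by more than 30 mm (distance of any of crate, tape_roll, spray, scanner, small_box from where it was at the start of the episode above 0.03 m).
It also fails if it takes over 72 s, if anything falls off the work surface, if the arm or the gripper's body presses on something with over 40 N, if the wrist force passes 120 N, or if a joint passes its speed limit or range.

### The arm

A 6-joint arm with a two-finger parallel gripper is mounted at the origin on the work surface. World frame = base frame: x ahead of the robot, y to its left, z up, the work surface at z = 0. Lengths are in mm, angles in rad, forces in N, time in s.
With the tool pointing down it reaches from about 250 to 800 mm from the base axis. Payload 8.5 kg.
Tool frame: the origin (TCP) lies midway between the tips of the shut fingers; the grasp point (between the pads) lies grip_point_offset behind it (grip_point_offset is the distance from the TCP to the grasp point, in mm); z points along the fingers, y is the direction in which the jaws open and shut (so a half turn about z gives the same grasp; the last joint's range is limited). The gripper opens to 85 mm and grips with 20 to 120 N. Pads are 22 mm wide; open, the fingers measure 114 mm over their backs; the gripper's body (76 mm by 85 mm) begins 54 mm behind the grasp point. The pads swing forward as they close: fully open they stand 13 mm farther back than shut.
Start: joints at [-1.341, 0.238, -0.013, 1.319, 0, 1.571], TCP at [119.574, -511.156, 231.276] pointing down, gripper open.
Joint ranges: [-2.66, 2.66], [-1.03, 1.9], [-1.14, 1.46], [-1.82, 2.27], [-1.45, 1.34], [-3.14, 3.14]. Speed limits (rad/s): [2.22, 2.22, 2.79, 3.14, 3.14, 3.14].

### API

Orientations are given as a rotation vector (axis times angle).
In Python, from workcell import read_state, capture, hand_in, grip_point_offset gives the robot as it stands. The module is installed in compiled form; this text tells all that it offers.
- The arm moves only by the tool move_arm, never from a script. Its argument "series" is a list of rows, each a list of 5 numbers: the shift along the tool's x, y, z in cm, then the turn about the tool's z in degrees, then the opening, from -1 (shut) to 1 (fully open). A call has 1 to 20 rows; each row shifts and turns the commanded pose from where the row before left it, along the tool's axes as they then stand; what a row does not reach is not made up. A row lasts 1/12 s, in which the tool goes at most 41.7 mm and 7.16 degrees, less where a joint would pass 70% of its speed; a pose out of reach is approached as far as the arm can. A call with a gripper value outside its range is refused whole. The fingers move at their own pace and stop on an object; the grip force is fixed at half the most. Time passes only in rows, so rows that do not move let the fingers close. It gives the time, the measured TCP pose, the force and the opening at its end, in the units of the state.
- read_state(): the state, without advancing time (a new reading comes with each control period).
- capture(name): name is "scene" or "top" or "wrist"; returns a dict with "pixels" (480x640x3 uint8, blue, green, red), "fx", "fy", "cx", "cy" (pixels), "eye" and "attitude" of the camera in the world. Camera axes: x right, y down, z forward; pixel columns grow to the right and rows downward; lengths in mm; the calibration is good to about 2 mm. A picture is of the moment at which its call begins. There is no depth.
- hand_in(): hands the job in, once; it reports no verdict.
The state is a dict: "t": time; "qpos": joint angles; "joint_velocities": joint speeds; "tau": joint torques, N m; "tool_pos": TCP position; "tool_rot": TCP orientation; "force": force on the tool from outside, world axes, zero at the start; "torque": the same for the moment, N m; "finger_gap": opening from 0.0 (shut) to 1.0 (fully open).
Only numpy, scipy, OpenCV 4.12 (cv2) and the standard library are available. Lean on these libraries where they do the work, as an engineer would, in place of code of your own. Each camera call takes 0.05 s, during which the arm holds its last target.

## Working session

There is one attempt and no reset: what is moved stays moved. The work goes in short steps, Python scripts to look and compute and a tool call to move; the robot and the scene stay as the last step left them, time stands still between calls to the robot, and variables do not carry over. Pictures are saved under pics/ and viewed, and the job is handed in when it is done.

Besides the shell and the picture viewer there is one more tool, called after "Call:" as a command line: name --pt "numbers of a row" for each row, then --argument value for the rest. move_arm: Moves the arm, as the interface text tells. Its arguments: {"type":"object","properties":{"series":{"type":"array","items":{"type":"array","items":{"type":"number"}}}},"required":["series"]}

```bash
mkdir -p pics
cat > h.py <<'E'
import numpy as np,cv2
from workcell import *
from scipy.spatial.transform import Rotation as R
def cam(n,f):
    c=capture(n); cv2.imwrite('pics/'+f+'.png',c['pixels']); 
    import pickle; pickle.dump(c,open('pics/'+f+'.pkl','wb')); return c
def load(f):
    import pickle; return pickle.load(open('pics/'+f+'.pkl','rb'))
def rot(c):
    a=np.array(c['attitude'],float)
    return a if a.shape==(3,3) else R.from_rotvec(a).as_matrix() if a.size==3 else R.from_quat(a).as_matrix()
def ray(c,u,v):
    d=rot(c)@np.array([(u-c['cx'])/c['fx'],(v-c['cy'])/c['fy'],1]); return np.array(c['eye'],float),d
def onz(c,u,v,z):
    e,d=ray(c,u,v); return e+d*(z-e[2])/d[2]
def proj(c,p):
    q=rot(c).T@(np.array(p,float)-c['eye']); return np.array([c['fx']*q[0]/q[2]+c['cx'],c['fy']*q[1]/q[2]+c['cy']])
E
python3 - <<'E'
from h import *
s=read_state();print(s)
print(grip_point_offset if not callable(grip_point_offset) else grip_point_offset())
for n in ['scene','top','wrist']:
    c=cam(n,n+'0');print(n,{k:c[k] for k in c if k!='pixels'})
E
```

```text
{'t': 0.0, 'qpos': array([-1.34103182e+00,  2.38750774e-01, -1.42487449e-02,  1.31919500e+00,
        3.00737457e-05,  1.57082146e+00]), 'joint_velocities': array([-7.65420389e-04, -1.62110245e-03,  2.35089991e-04, -1.86157980e-04,
        3.15465904e-04,  9.66088604e-05]), 'tau': array([-2.50120378e-03, -5.38784623e+01,  3.46442771e+01,  1.81053998e-02,
       -1.12134626e-04, -5.32771821e-06]), 'tool_pos': array([ 119.48299   , -510.79983991,  230.6955084 ]), 'tool_rot': array([-3.11950546e+00, -3.59921033e-01,  2.04766776e-04]), 'force': array([-0.75565554, -0.89240617,  0.51149878]), 'torque': array([-0.00920366, -0.02235914, -0.01576801]), 'finger_gap': 1.0037338304221053}
18.700000000000003
scene {'fx': 490.0627707765453, 'fy': 490.0627707765453, 'cx': 323.99892509980225, 'cy': 239.05052082080266, 'eye': array([1297.61664249, -476.79875217, 1009.42690042]), 'attitude': array([-2.15381943, -0.99471335,  0.44296362])}
top {'fx': 467.74787187227594, 'fy': 467.74787187227594, 'cx': 320.07462339305437, 'cy': 240.41249056590138, 'eye': array([ 548.21512192,   86.28575677, 1295.79536018]), 'attitude': array([-2.18173027,  2.18921001, -0.03141964])}
wrist {'fx': 381.0627293539913, 'fy': 381.0627293539913, 'cx': 317.4424946010925, 'cy': 241.9566670162283, 'eye': array([ 196.49757946, -493.22290618,  373.37446511]), 'attitude': array([ 2.26192554, -1.79299641, -0.2826491 ])}
```

View pics/scene0.png

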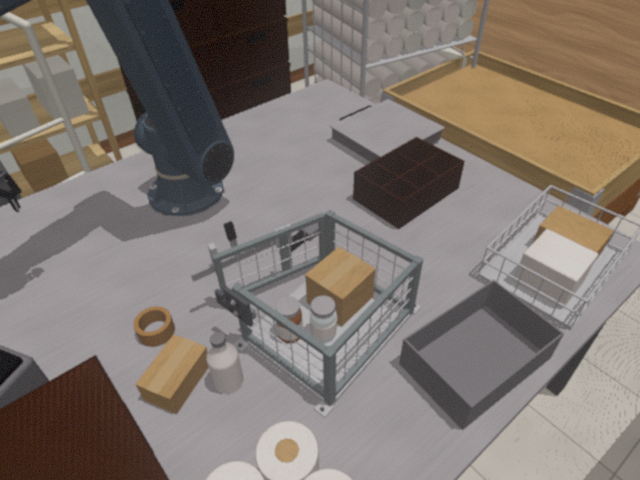

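View pics/top0.png

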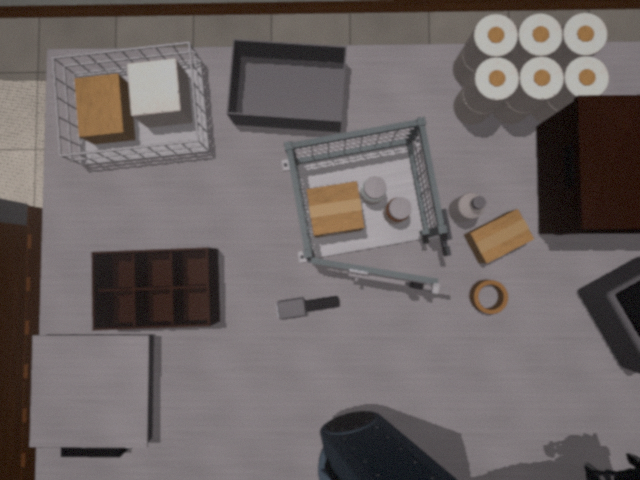

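View pics/wrist0.png

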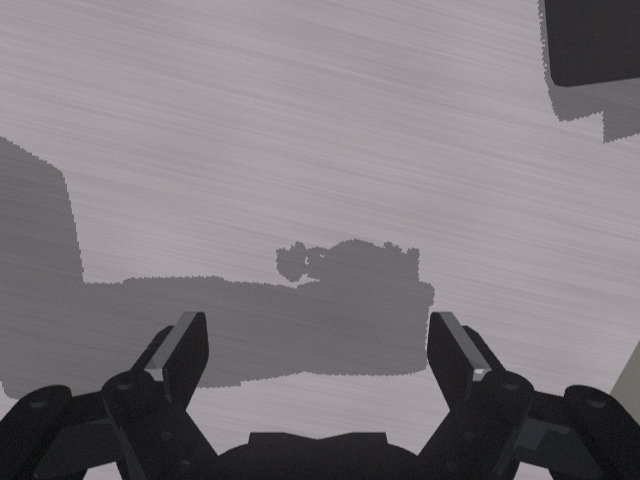

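The scene and top views show the cage with its gate ajar: in the top view the gate runs from about (310,262) to (438,288), the handle is near (416,285) and the keeper near (437,237). I'll zoom in on these.

Run:
```python
from h import *
a=load('top0')['pixels'][105:305,270:470];cv2.imwrite('pics/t1.png',cv2.resize(a,(800,800),interpolation=cv2.INTER_CUBIC)[200:])
cv2.imwrite('pics/t1b.png',cv2.resize(a,(800,800),interpolation=cv2.INTER_CUBIC)[:600])
a=load('scene0')['pixels'][190:340,190:390];cv2.imwrite('pics/s1.png',cv2.resize(a,(800,600),interpolation=cv2.INTER_CUBIC))
```

```text
(no output)
```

View pics/t1.png

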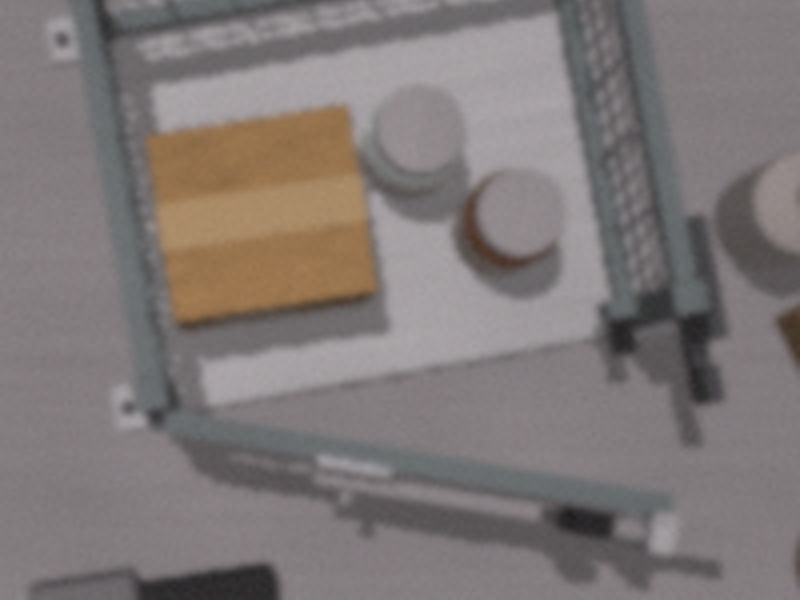

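View pics/t1b.png

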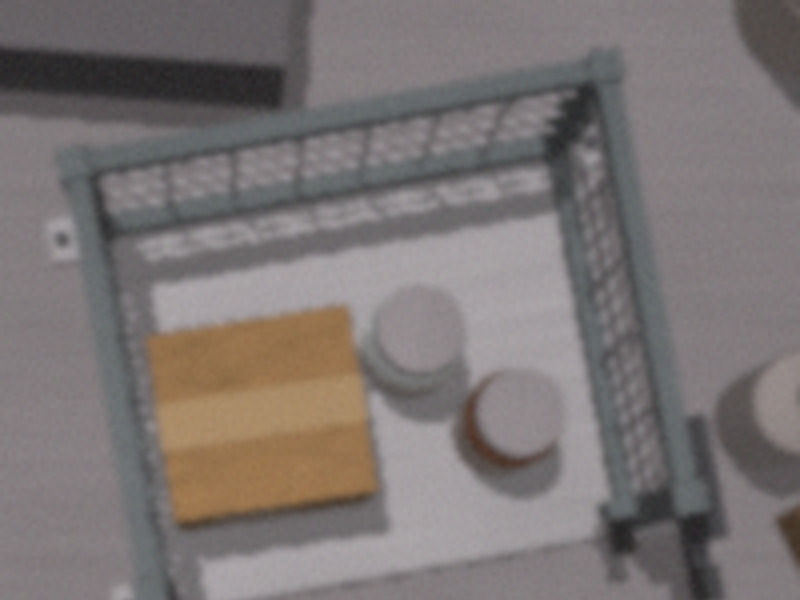

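View pics/s1.png

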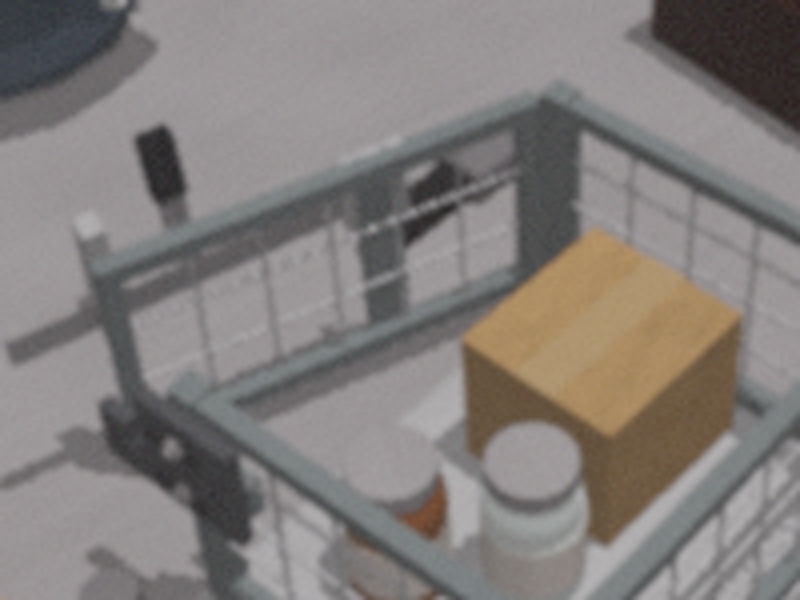

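```bash
cat >> h.py <<'E'
def kabsch(A,B):
    A=np.array(A,float);B=np.array(B,float);a=A.mean(0);b=B.mean(0)
    H=((A-a)[:,0]+1j*(A-a)[:,1]).conj()@((B-b)[:,0]+1j*(B-b)[:,1]); th=np.angle(H)
    Rm=np.array([[np.cos(th),-np.sin(th)],[np.sin(th),np.cos(th)]]); return th,b-Rm@a,Rm
E
python3 - <<'E'
from h import *
c=load('top0')
f=lambda u,v,z:onz(c,270+u/4,105+v/4,z)[:2]
P=[f(58,150,200),f(618,50,200),f(708,512,200),f(135,618,200)]
M=[(140,170),(140,-170),(-140,-170),(-140,170)]
th,t,Rm=kabsch(M,P);print(th,t); print(np.array(P)-(np.array(M)@Rm.T+t))
np.savez('cage.npz',th=th,t=t,R=Rm)
W=lambda p:Rm@np.array(p)+t
h=W((-145,160));print('hinge',h)
for g in [f(670,703,190),f(400,661,190)]:
    d=Rm.T@(g-h);print('gate dir',np.linalg.norm(d),np.arctan2(-d[0],-d[1]))
g=f(585,722,257); print('handle',g, Rm.T@(g-h))
print('keeper nose',Rm.T@(f(705,590,157)-t), 'nominal', -145-19)
for n,z in [((-145-17,160-335),139)]: print(W(n))
E
```

```text
0.1723266131436009 [727.07572697   4.21843928]
[[ 0.67713467 -2.11043639]
 [-0.60060409  1.04374207]
 [ 1.2011329   0.61606922]
 [-1.27766348  0.4506251 ]]
hinge [556.78740352 136.98472601]
gate dir 306.0407512299987 0.33221954595209985
gate dir 146.3344560416477 0.33531052455024324
handle [ 500.15772166 -103.16866765] [ -96.9712045  -226.88578372]
keeper nose [-183.94488069 -169.97610563] nominal -164
[ 597.48331219 -195.96848844]
```

```bash
cat >> h.py <<'E'
_z=np.load('cage.npz');TH,T,RM=float(_z['th']),_z['t'],_z['R']
HW=RM@np.array([-145,160])+T
def handle(g,phi):
    a=120+125*np.cos(phi)-90*np.sin(phi); z=150+125*np.sin(phi)+90*np.cos(phi)
    d=np.array([-np.sin(g),-np.cos(g)])*a+np.array([-np.cos(g),np.sin(g)])*17
    return np.array([*(HW+RM@d),z])
def yaw(g): # world angle of gate direction (tool x along gate to the right)
    v=RM@np.array([-np.sin(g),-np.cos(g)]); return np.arctan2(v[1],v[0])
def infer(p): # g from xy given grip point, using radius-free: angle of handle
    d=RM.T@(np.array(p[:2])-HW); r=np.hypot(*d); a=np.arctan2(-d[0],-d[1]); return a-np.arcsin(17/r), np.sqrt(r*r-289)
E
python3 - <<'E'
from h import *
s=read_state();M=R.from_rotvec(s['tool_rot']).as_matrix();print(M.round(3))
c=load('wrist0');print('cam in tool',M.T@(c['eye']-s['tool_pos']))
x=M[:2,0];print('tool x yaw',np.degrees(np.arctan2(x[1],x[0])),'gate yaw',np.degrees(yaw(.333)),'shut',np.degrees(yaw(0)))
print(handle(.333,-.06))
c=load('top0');f=lambda u,v,z:onz(c,270+u/4,105+v/4,z)[:2]
for v in (590,600,605): print('nosetip',RM.T@(f(710,v,157)-T))
E
```

```text
[[ 0.974  0.228 -0.   ]
 [ 0.228 -0.974  0.001]
 [-0.    -0.001 -1.   ]]
cam in tool [  78.97819517    0.17198293 -142.55844037]
tool x yaw 13.167603270478153 gate yaw -99.20590694694442 shut -80.12641236908802
[ 499.98313867 -107.24512281  232.34254778]
nosetip [-184.4709991  -172.93907162]
nosetip [-190.41438039 -171.80343415]
nosetip [-193.38488305 -171.2358424 ]
```

Call:
move_arm --pt "0 0 -2.5 0 1" --pt "0 0 -2.5 0 1" --pt "2.5 -1.7 -2.5 0 1" --pt "2.5 -1.7 -2.5 0 1" --pt "2.5 -1.7 0 0 1" --pt "2.5 -1.7 0 0 1" --pt "2.5 -1.7 0 0 1" --pt "2.5 -1.7 0 0 1" --pt "2.5 -1.7 0 0 1" --pt "2.5 -1.7 0 0 1" --pt "2.5 -1.7 0 0 1" --pt "2.5 -1.7 0 0 1" --pt "2.5 -1.7 0 0 1" --pt "2.5 -1.7 0 0 1" --pt "2.5 -1.7 0 0 1" --pt "2.5 -1.7 0 0 1" --pt "2.5 -1.7 0 0 1" --pt "2.5 -1.7 0 0 1" --pt "2.5 -1.7 0 0 1" --pt "2.5 -1.7 0 0 1"

```text
t: 1.82
tool_pos: [488.8, -109.3, 331.2]
tool_rot: [-3.121, -0.36, 0.0]
force: [1.1, -0.3, -0.1]
finger_gap: 1.002
```

Call:
move_arm --pt "0 0 0 -7 1" --pt "0 0 0 -7 1" --pt "0 0 0 -7 1" --pt "0 0 0 -7 1" --pt "0 0 0 -7 1" --pt "0 0 0 -7 1" --pt "0 0 0 -7 1" --pt "0 0 0 -7 1" --pt "0 0 0 -7 1" --pt "0 0 0 -7 1" --pt "0 0 0 -7 1" --pt "0 0 0 -7 1" --pt "0 0 0 -7 1" --pt "0 0 0 -7 1" --pt "0 0 0 -7 1" --pt "0 0 0 -7 1" --pt "0 0 0 -7 1" --pt "0 0 0 -7 1" --pt "0 0 0 -7 1" --pt "0 0 0 -7 1"

```text
t: 3.48
tool_pos: [487.9, -110.7, 331.0]
tool_rot: [-0.72, -3.057, -0.0]
force: [-0.2, -0.4, -0.2]
finger_gap: 0.998
```

Run:
```python
from h import *
s=read_state();print(s['qpos'],s['tool_pos'])
M=R.from_rotvec(s['tool_rot']).as_matrix();print(M.round(3),np.degrees(np.arctan2(M[1,0],M[0,0])))
```

```text
[-2.23114189e-01  1.82807966e-01  1.66865013e-01  1.55548647e+00
  1.11512059e-04  2.39158916e-01] [ 487.92951495 -110.67203996  331.04274328]
[[-0.895  0.446 -0.001]
 [ 0.446  0.895  0.   ]
 [ 0.001 -0.    -1.   ]] 153.51369929211222
```

Call:
move_arm --pt "0 0 0 -7 1" --pt "0 0 0 -7 1" --pt "0 0 0 -7 1" --pt "0 0 0 -7 1" --pt "0 0 0 -7 1" --pt "0 0 0 -7 1" --pt "0 0 0 -7 1" --pt "0 0 0 -7 1" --pt "0 0 0 -7 1" --pt "0 0 0 -7 1" --pt "0 0 0 -7 1" --pt "0 0 0 -7 1" --pt "0 0 0 -7 1" --pt "0 0 0 -7 1" --pt "0 0 0 -7 1" --pt "0 0 0 -2.2 1" --pt "0 0 0 0 1"

```text
t: 4.9
tool_pos: [487.9, -110.7, 331.1]
tool_rot: [2.029, -2.398, -0.001]
force: [0.1, -0.2, 0.2]
finger_gap: 0.998
```

Run:
```python
from h import *
s=read_state();print(s['t'],s['qpos'],s['tool_pos'])
M=R.from_rotvec(s['tool_rot']).as_matrix();print(M.round(3),np.degrees(np.arctan2(M[1,0],M[0,0])))
c=cam('wrist','wrist1')
print(proj(c,handle(.333,-.06)+[0,0,25]))
```

```text
4.9 [-2.23121866e-01  1.82807381e-01  1.66884144e-01  1.55546511e+00
  8.25332501e-05 -1.62756863e+00] [ 487.94387611 -110.68835388  331.05061038]
[[-0.166 -0.986 -0.001]
 [-0.986  0.166  0.   ]
 [-0.     0.001 -1.   ]] -99.53113099968432
[300.00385087 263.7651255 ]
```

View pics/wrist1.png

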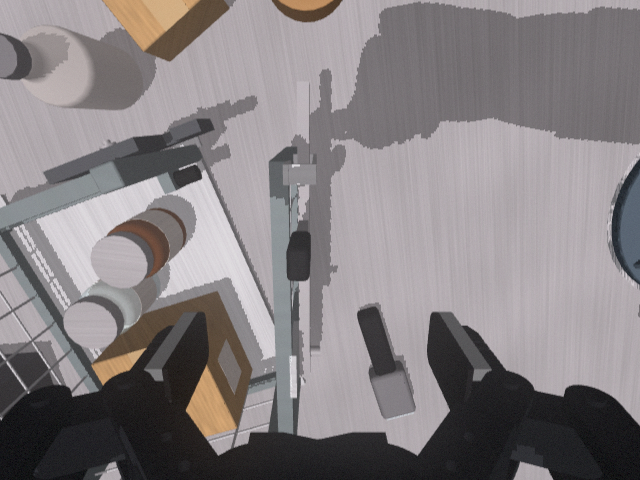

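The handle is at (300,256), where I predicted it. The keeper's nose runs from about (165,138) to (212,124), with its tall back to the left. I'll zoom in on it.

Run:
```python
from h import *
c=load('wrist1');a=c['pixels'][90:210,30:230];cv2.imwrite('pics/w1.png',cv2.resize(a,(800,480),interpolation=cv2.INTER_CUBIC))
a=c['pixels'][200:300,250:350];cv2.imwrite('pics/w1b.png',cv2.resize(a,(600,600),interpolation=cv2.INTER_CUBIC))
k=RM@np.array([-162,-175])+T
for n,p in dict(floor=(-162,139),nosetop=(-181,157),tip=(-193,157),noseend=(-169,157),backfront=(-155,193)).items():
    q=proj(c,[*(RM@np.array([p[0],-175])+T),p[1]]);print(n,q,(q-[30,90])*4)
```

```text
floor [173.7362097  134.48596795] [574.94483878 177.94387179]
nosetop [187.24873621 127.09937303] [628.99494484 148.39749213]
tip [201.00988738 121.84804765] [684.03954953 127.39219058]
noseend [173.59702573 132.3089353 ] [574.38810293 169.23574118]
backfront [137.69986096 140.71434253] [430.79944384 202.85737013]
```

View pics/w1.png

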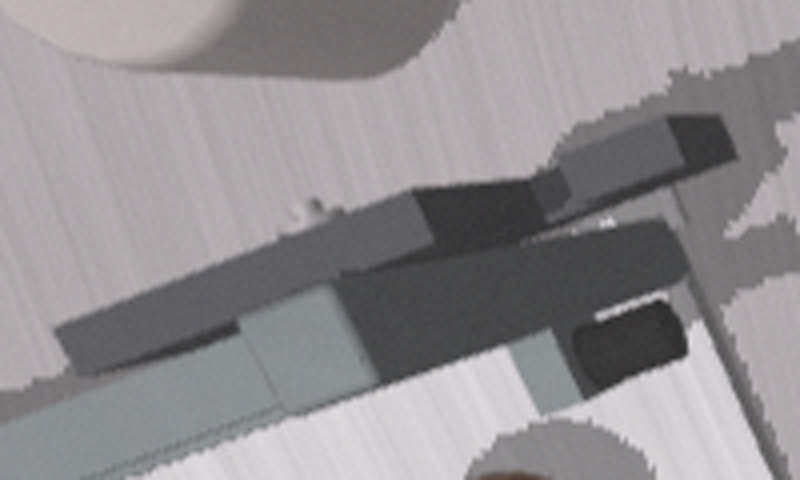

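View pics/w1b.png

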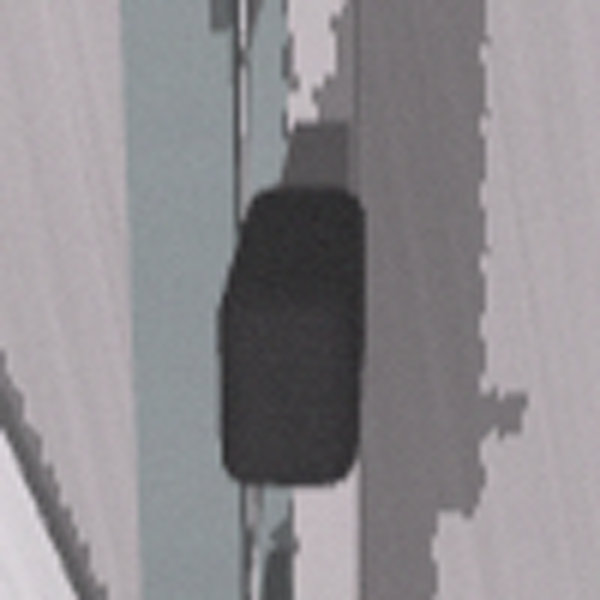

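Run:
```python
from h import *
c=load('wrist1')
for n,u,v,z,nom in [('tipL',683,165,157,-193),('tipR',668,116,157,-193),('endR',556,155,157,-169),('endL',572,200,157,-169),('backR',415,190,193,-155),('backL',433,240,193,-155)]:
    p=RM.T@(onz(c,30+u/4,90+v/4,z)[:2]-T);print(n,p.round(1),'dx',(p[0]-nom).round(1))
s=read_state();M=R.from_rotvec(s['tool_rot']).as_matrix()
d=handle(.333,-.06)+[0,0,-18.7]-s['tool_pos'];print('to grasp, tool axes',M.T@d)
```

```text
tipL [-189.8 -168.5] dx 3.2
tipR [-190.9 -178. ] dx 2.1
endR [-166.7 -178.7] dx 2.3
endL [-165.9 -169.8] dx 3.1
backR [-153.4 -177.9] dx 1.6
backL [-152.4 -169.1] dx 2.6
to grasp, tool axes [ -5.38643554 -11.29560821 117.49148027]
```

Call:
move_arm --pt "-0.25 -0.55 0 0 1" --pt "-0.25 -0.55 2 0.3 1" --pt "0 0 2 0 1" --pt "0 0 2 0 1" --pt "0 0 2 0 1" --pt "0 0 2 0 1" --pt "0 0 1.3 0 1" --pt "0 0 0 0 1" --pt "0 0 0 0 0.2" --pt "0 0 0 0 -0.2" --pt "0 0 0 0 -0.4" --pt "0 0 0 0 -0.5"

```text
t: 5.95
tool_pos: [500.3, -107.7, 219.3]
tool_rot: [-2.02, 2.405, -0.002]
force: [-0.5, 0.4, 0.0]
finger_gap: 0.456
```

Run:
```python
from h import *
s=read_state();print(s['tool_pos'],s['force'],s['finger_gap'])
c=cam('wrist','wrist2')
```

```text
[ 500.32330396 -107.72984157  219.27459971] [-0.45327973  0.44728188  0.04807088] 0.45594817760620815
```

View pics/wrist2.png

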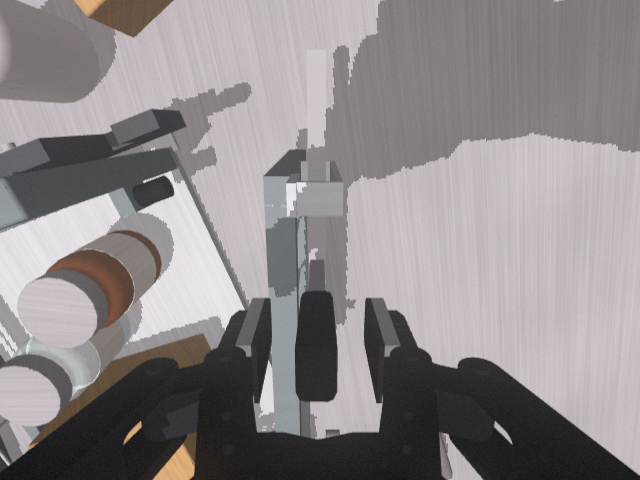

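The handle at (317,345) stands midway between the pads, so I'll close on it.

Call:
move_arm --pt "0 0 0 0 -0.7" --pt "0 0 0 0 -0.9" --pt "0 0 0 0 -1" --pt "0 0 0 0 -1" --pt "0 0 0 0 -1" --pt "0 0 0 0 -1"

```text
t: 6.5
tool_pos: [500.0, -107.7, 218.9]
tool_rot: [-2.02, 2.405, -0.001]
force: [0.4, 0.3, 5.6]
finger_gap: 0.159
```

```bash
cat >> h.py <<'E'
from scipy.optimize import brentq
def rows(g,phi,s=None):
    "print target TCP and delta in tool axes keeping same offset as recorded"
    pass
E
python3 - <<'E'
from h import *
s=read_state();print(s['tool_pos'],s['force'],s['torque'],s['finger_gap'])
M=R.from_rotvec(s['tool_rot']).as_matrix()
print(infer(s['tool_pos']))
a=handle(.333,-.06)
for p in (-.03,0,.05,.1,.15,.17): print(p,(M.T@(handle(.333,p)-a)).round(1))
E
```

```text
[ 500.0488321  -107.69309248  218.91459793] [0.43539909 0.29101615 5.60055818] [ 0.02290369  0.11609728 -0.05574018] 0.15874741760426775
(np.float64(0.33245524585381486), np.float64(250.59429432802656))
-0.03 [-2.5  0.  -3.9]
0 [-5.2  0.1 -7.7]
0.05 [ -9.8   0.1 -13.8]
0.1 [-14.8   0.2 -19.7]
0.15 [-20.    0.2 -25.3]
0.17 [-22.2   0.3 -27.5]
```

Call:
move_arm --pt "-0.25 0 -0.39 0 -1" --pt "-0.27 0 -0.38 0 -1" --pt "-0.28 0 -0.37 0 -1" --pt "-0.29 0 -0.37 0 -1" --pt "0 0 0 0 -1"

```text
t: 6.92
tool_pos: [501.7, -96.3, 233.8]
tool_rot: [-2.021, 2.405, 0.001]
force: [0.1, -1.9, -6.0]
finger_gap: 0.157
```

Call:
move_arm --pt "-0.3 0 -0.36 0 -1" --pt "-0.3 0 -0.35 0 -1" --pt "-0.31 0 -0.34 0 -1" --pt "0 0 0 0 -1"

```text
t: 7.25
tool_pos: [503.3, -86.9, 244.2]
tool_rot: [-2.021, 2.404, 0.002]
force: [0.7, 2.1, -9.5]
finger_gap: 0.155
```

Run:
```python
from h import *
s=read_state();print(s['t'],s['tool_pos'],s['force'],s['torque'],s['finger_gap'])
c=cam('wrist','wrist3');c=cam('scene','scene3')
cv2.imwrite('pics/s3.png',cv2.resize(c['pixels'][180:330,150:350],(800,600),interpolation=cv2.INTER_CUBIC))
```

```text
7.25 [503.27230444 -86.88108391 244.18301701] [ 0.73967419  2.09952641 -9.47779369] [-0.0931306   0.09727606 -0.00646401] 0.1551811125181199
```

View pics/wrist3.png

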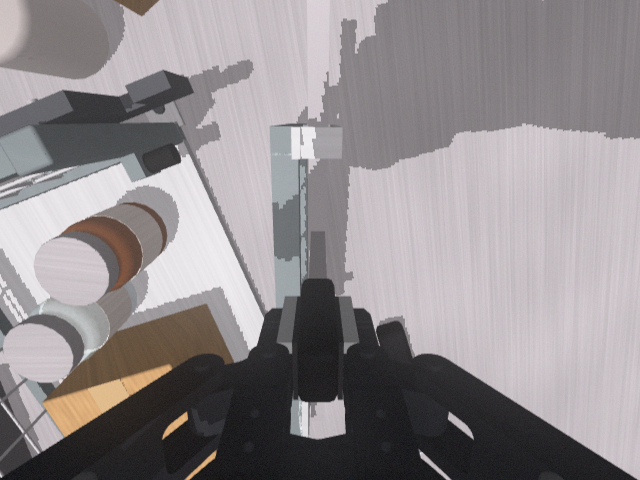

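View pics/s3.png

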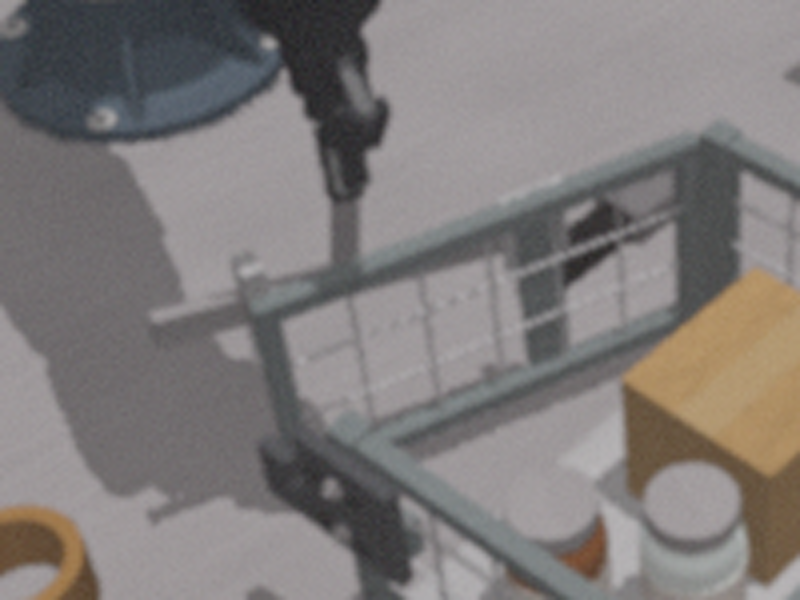

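Call:
move_arm --pt "0.02 -0.4 0 -1 -1" --pt "0.05 -0.92 0 -2.29 -1" --pt "0.05 -0.92 0 -2.29 -1" --pt "0.05 -0.92 0 -2.29 -1" --pt "0.05 -0.92 0 -2.29 -1" --pt "0.02 -0.46 0 -1.15 -1" --pt "0 0 0 0 -1"

```text
t: 7.93
tool_pos: [549.1, -94.3, 243.6]
tool_rot: [-2.249, 2.193, 0.001]
force: [-0.9, 3.2, -7.8]
finger_gap: 0.156
```

Run:
```python
from h import *
s=read_state();print(s['t'],s['tool_pos'],s['force'],s['torque'],s['finger_gap'])
M=R.from_rotvec(s['tool_rot']).as_matrix();y=np.arctan2(M[1,0],M[0,0])
print(infer(s['tool_pos']),'g from yaw',yaw(0)-y)
c=cam('wrist','wrist4')
```

```text
7.9333 [549.05789884 -94.32714095 243.59876971] [-0.87487827  3.21331423 -7.82221112] [0.67800276 0.08270778 0.08154519] 0.1561272184611596
(np.float64(0.13221106454957848), np.float64(230.81578160863253)) g from yaw 0.14686527452724474
```

View pics/wrist4.png

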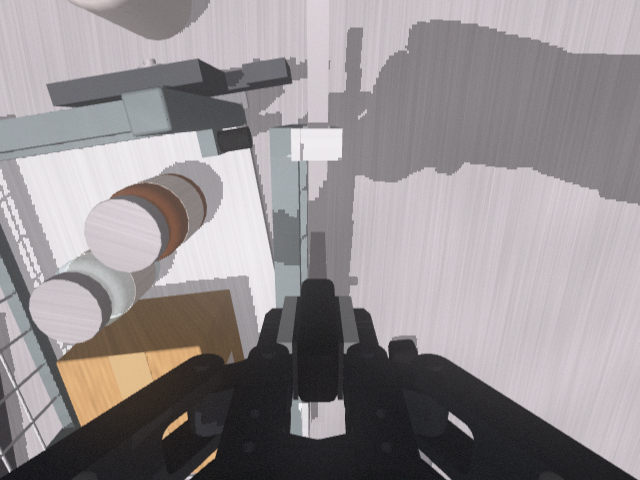

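Call:
move_arm --pt "0.03 -0.46 -0.1 -1.4 -1" --pt "0.03 -0.46 0 -1.4 -1" --pt "0.03 -0.46 0 -1.4 -1" --pt "0.03 -0.46 0 -1.15 -1" --pt "0 0 0 0 -1"

```text
t: 8.4
tool_pos: [567.0, -93.8, 244.3]
tool_rot: [-2.347, 2.086, 0.002]
force: [3.2, 7.1, -12.6]
finger_gap: 0.153
```

```bash
cat > st.py <<'E'
from h import *
s=read_state();print(s['t'],s['tool_pos'],s['force'],s['torque'],s['finger_gap'])
M=R.from_rotvec(s['tool_rot']).as_matrix();y=np.arctan2(M[1,0],M[0,0])
print(infer(s['tool_pos']),'g from yaw',yaw(0)-y, 'Ftool',M.T@s['force'])
E
python3 st.py
```

```text
8.4 [566.98113793 -93.8386432  244.27342177] [  3.24540322   7.07763539 -12.55321418] [ 1.02393871 -0.53481023 -0.72115263] 0.1532812024361138
(np.float64(0.05454857828474578), np.float64(230.4220909458311)) g from yaw 0.05469931941745787 Ftool [-6.62756891 -4.05222845 12.56437528]
```

Call:
move_arm --pt "-0.15 0 0.1 0 -1" --pt "0 0 0 0 -1"

```text
t: 8.57
tool_pos: [566.7, -93.6, 244.5]
tool_rot: [-2.346, 2.089, -0.003]
force: [2.2, -0.1, -5.4]
finger_gap: 0.159
```

```bash
python3 st.py
```

```text
8.5667 [566.6832672  -93.56908182 244.50439017] [ 2.22707196 -0.09300306 -5.39153747] [-0.22261056 -0.3900036  -0.72543449] 0.1585120017065651
(np.float64(0.05569633361057498), np.float64(230.13905888512974)) g from yaw 0.056454993118192354 Ftool [ 0.34302297 -2.19314825  5.39533237]
```

Call:
move_arm --pt "0.03 -0.46 0 -1.15 -1" --pt "0.03 -0.46 0 -1.15 -1" --pt "0.01 -0.15 0 -0.4 -1" --pt "0 0 0 0 -1"

```text
t: 8.9
tool_pos: [577.8, -93.0, 244.4]
tool_rot: [-2.397, 2.031, -0.003]
force: [1.5, -3.6, 0.3]
finger_gap: 0.158
```

```bash
python3 st.py
python3 - <<'E'
from h import *
c=cam('wrist','wrist5')
cv2.imwrite('pics/w5.png',cv2.resize(c['pixels'][20:170,200:400],(800,600),interpolation=cv2.INTER_CUBIC))
E
```

```text
8.9 [577.84476968 -93.00495336 244.38597502] [ 1.48900531 -3.63190305  0.30160812] [-0.95490759 -0.10335907 -0.69134614] 0.1583631268229401
(np.float64(0.0073481845990645), np.float64(230.32512951745025)) g from yaw 0.007525623300836948 Ftool [ 3.8273518  -0.87333748 -0.29577677]
```

View pics/w5.png

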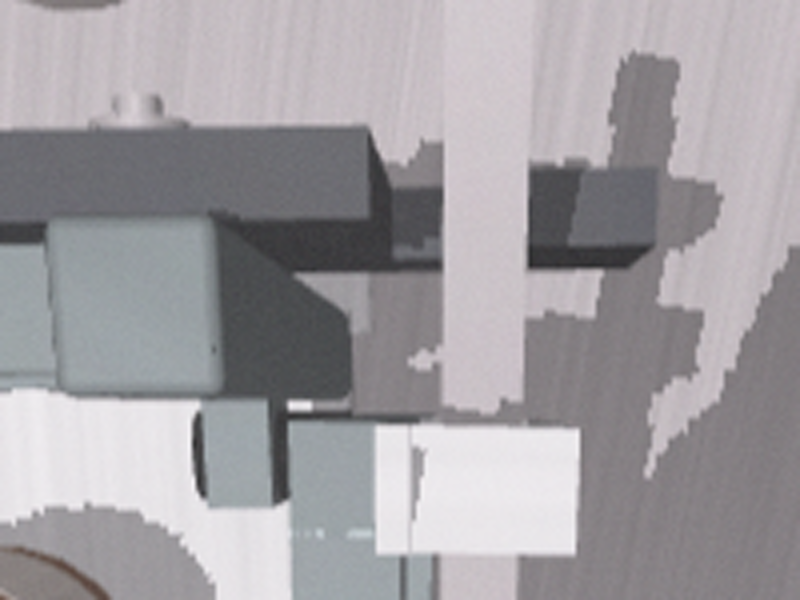

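Call:
move_arm --pt "0 -0.22 0 -0.55 -1" --pt "0 -0.22 0 -0.55 -1" --pt "0 0 0 0 -1"

```text
t: 9.2
tool_pos: [581.9, -92.5, 244.5]
tool_rot: [2.415, -2.008, 0.003]
force: [1.1, -5.7, 0.9]
finger_gap: 0.157
```

```bash
python3 st.py
python3 - <<'E'
from h import *
c=cam('wrist','wrist6')
cv2.imwrite('pics/w6.png',cv2.resize(c['pixels'][20:170,200:400],(800,600),interpolation=cv2.INTER_CUBIC))
E
```

```text
9.2 [581.91756258 -92.49293363 244.53793272] [ 1.12860487 -5.74841611  0.93285749] [-1.41984454 -0.06118596 -0.76609408] 0.1566771210256073
(np.float64(-0.0104567604165971), np.float64(230.22276422995603)) g from yaw -0.011362278558289418 Ftool [ 5.85957116 -0.06050659 -0.92196772]
```

View pics/w6.png

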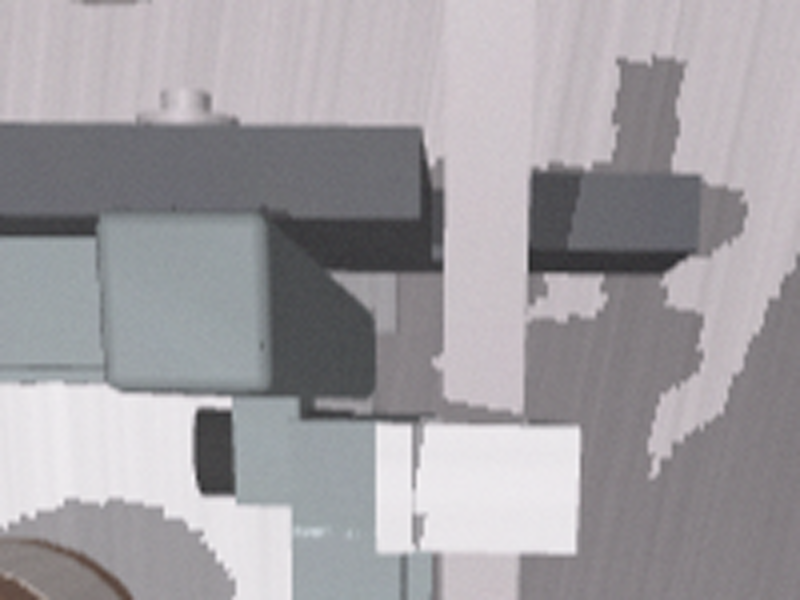

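Call:
move_arm --pt "0.35 -0.03 0.28 -0.1 -1" --pt "0.3 0 0.34 0 -1" --pt "0 0 0 0 -1"

```text
t: 9.5
tool_pos: [583.3, -98.6, 238.1]
tool_rot: [-2.417, 2.006, -0.002]
force: [0.1, -4.0, 4.6]
finger_gap: 0.154
```

```bash
python3 st.py
```

```text
9.5 [583.3244653  -98.64617563 238.09205925] [ 0.14227895 -3.97222611  4.5662435 ] [-0.29206112  0.05008059 -0.64204999] 0.1542819334840547
(np.float64(-0.011577207232828672), np.float64(236.5103326647125)) g from yaw -0.012960768815598822 Ftool [ 3.93229323  0.58517976 -4.56552712]
```

Call:
move_arm --pt "0.32 0 0.26 0 -1" --pt "0 0 0 0 -1"

```text
t: 9.67
tool_pos: [583.6, -101.3, 235.1]
tool_rot: [-2.417, 2.006, 0.0]
force: [0.9, -2.6, 3.0]
finger_gap: 0.153
```

```bash
python3 st.py
```

```text
9.6667 [ 583.60496004 -101.34989527  235.08427638] [ 0.94082941 -2.56822324  3.04829381] [ 0.02296119  0.0990869  -0.584716  ] 0.15306891454483199
(np.float64(-0.010663175858063215), np.float64(239.23539252983056)) g from yaw -0.013155615541346588 Ftool [ 2.69584443 -0.45305032 -3.04962194]
```

Call:
move_arm --pt "0.28 0 0.34 0 -1" --pt "0 0 0 0 -1"

```text
t: 9.83
tool_pos: [584.1, -104.3, 231.5]
tool_rot: [-2.417, 2.006, -0.0]
force: [0.4, -3.5, 3.7]
finger_gap: 0.155
```

Call:
move_arm --pt "0.27 0 0.36 0 -1" --pt "0 0 0 0 -1"

```text
t: 10.0
tool_pos: [584.6, -107.1, 227.9]
tool_rot: [2.417, -2.006, 0.001]
force: [-0.3, -3.5, 4.1]
finger_gap: 0.156
```

```bash
python3 st.py
python3 - <<'E'
from h import *
c=cam('wrist','wrist7')
cv2.imwrite('pics/w7.png',cv2.resize(c['pixels'][20:170,200:400],(800,600),interpolation=cv2.INTER_CUBIC))
E
```

```text
10.0 [ 584.6199705  -107.09450799  227.9128343 ] [-0.30766718 -3.49667387  4.08043057] [-0.15036309  0.04580299 -0.54719806] 0.15629649764373504
(np.float64(-0.010470232318933431), np.float64(245.0720797191122)) g from yaw -0.0128785361004633 Ftool [ 3.38228139  0.94554894 -4.07889821]
```

View pics/w7.png

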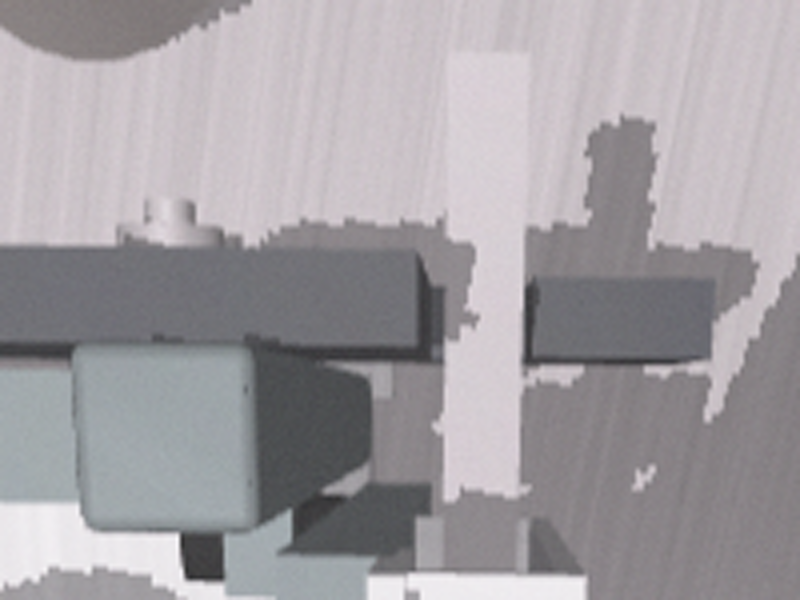

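Call:
move_arm --pt "0.11 0 0.12 0 -1" --pt "0 0 0 0 -1"

```text
t: 10.22
tool_pos: [584.8, -107.9, 226.9]
tool_rot: [2.417, -2.006, 0.001]
force: [0.6, -4.5, 4.4]
finger_gap: 0.156
```

```bash
python3 st.py
```

```text
10.2167 [ 584.77257509 -107.87975004  226.91069994] [ 0.59528234 -4.51049494  4.40564493] [-0.18386355  0.02858241 -0.59560714] 0.15567695857787253
(np.float64(-0.010500005400341524), np.float64(245.8714734599675)) g from yaw -0.013003179246950047 Ftool [ 4.54409257  0.24523245 -4.40451095]
```

Call:
move_arm --pt "0 0 0 0 -0.5" --pt "0 0 0 0 -0.2" --pt "0 0 0 0 0.1" --pt "0 0 0 0 0.3" --pt "0 0 0 0 0.3" --pt "0 0 0 0 0.3" --pt "0 0 0 0 0.3"

```text
t: 10.8
tool_pos: [584.7, -107.5, 226.9]
tool_rot: [-2.418, 2.006, 0.0]
force: [-0.4, 0.5, -0.4]
finger_gap: 0.65
```

```bash
python3 st.py
python3 - <<'E'
from h import *
c=cam('wrist','wrist8')
E
```

```text
10.8 [ 584.6523273  -107.50358106  226.85810643] [-0.36374407  0.50183646 -0.43365209] [ 0.07147307 -0.05215552 -0.01827838] 0.6499815410839386
(np.float64(-0.010296924860601554), np.float64(245.48316902481196)) g from yaw -0.013325773256163354 Ftool [-0.56025459  0.26481924  0.43380789]
```

View pics/wrist8.png

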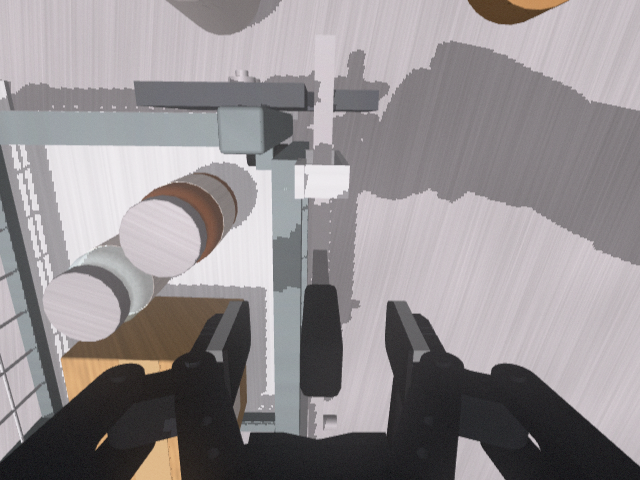

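The gripper is open. The bar at (325,95) sits between the keeper's back, which ends at u=306, and the nose, which starts at u=335. I'll withdraw straight up.

Call:
move_arm --pt "0 0 -0.5 0 0.3" --pt "0 0 -1 0 0.3" --pt "0 0 -2 0 0.3" --pt "0 0 -2.5 0 0.3" --pt "0 0 -2.5 0 0.3" --pt "0 0 -2.5 0 0.3" --pt "0 0 -1 0 0.3" --pt "0 0 0 0 0.3" --pt "0 0 0 0 0.3" --pt "0 0 0 0 0.3"

```text
t: 11.68
tool_pos: [584.5, -107.6, 346.2]
tool_rot: [2.417, -2.006, -0.002]
force: [0.4, -0.1, 0.6]
finger_gap: 0.647
```

```bash
python3 st.py
python3 - <<'E'
from h import *
c=cam('wrist','wrist9');cv2.imwrite('pics/w9.png',cv2.resize(c['pixels'][40:280,200:400],(500,600),interpolation=cv2.INTER_CUBIC))
for g,p in((-.012,0),(-.006,0),(-.006,-.06),(-.006,.02),(-.006,.05)): print(g,p,proj(c,handle(g,p)+[0,0,25]))
t=cam('top','top9');s=cam('scene','scene9')
cv2.imwrite('pics/s9.png',cv2.resize(s['pixels'][190:340,190:390],(800,600),interpolation=cv2.INTER_CUBIC))
d=cv2.absdiff(t['pixels'],load('top0')['pixels']).max(2);cv2.imwrite('pics/d9.png',np.hstack([d[::1,::1]]))
E
```

```text
11.6833 [ 584.45005723 -107.59040452  346.19853324] [ 0.37283702 -0.13194622  0.56267317] [ 0.01150367 -0.05024229  0.02090393] 0.6465026376676167
(np.float64(-0.009422627135195961), np.float64(245.54677128082284)) g from yaw -0.013127975801569436 Ftool [ 0.19816792 -0.34158379 -0.56308821]
-0.012 0 [317.6054702  252.46552579]
-0.006 0 [319.9657517  252.62890107]
-0.006 -0.06 [319.95446186 240.9775132 ]
-0.006 0.02 [319.96728766 256.75257252]
-0.006 0.05 [319.96740661 263.15795685]
```

View pics/w9.png

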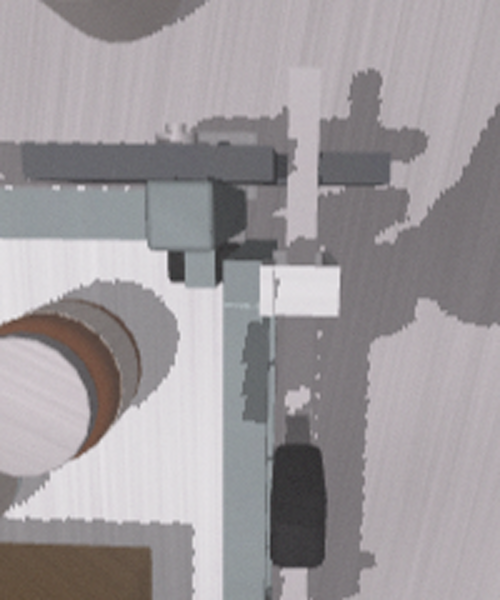

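View pics/s9.png

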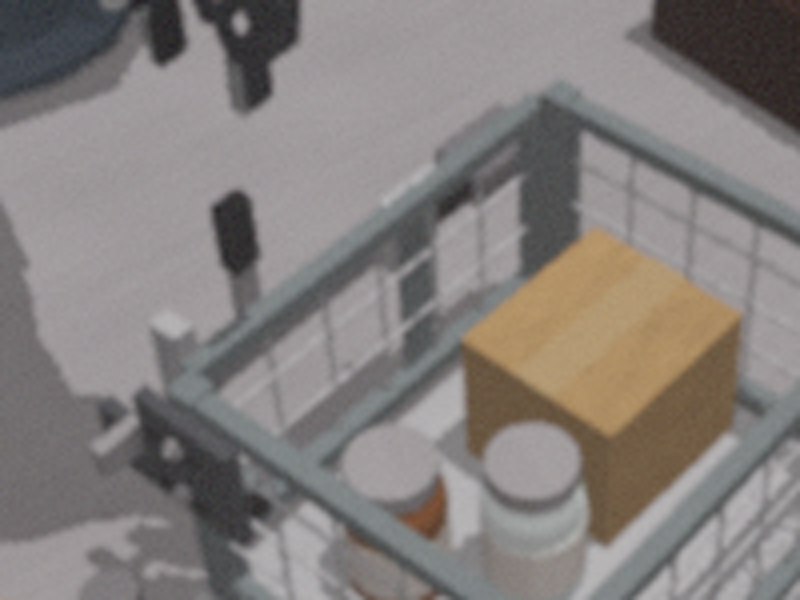

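View pics/d9.png

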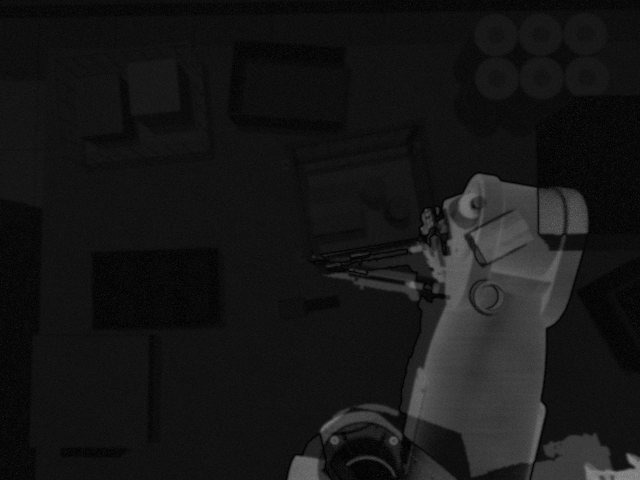

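Run:
```python
from h import *
def edge(g,p):  # hinge-side edge of the handle's top face
    a=120+(125-11)*np.cos(p)-115*np.sin(p); z=150+(114)*np.sin(p)+115*np.cos(p)
    d=np.array([-np.sin(g),-np.cos(g)])*a+np.array([-np.cos(g),np.sin(g)])*17
    return np.array([*(HW+RM@d),z])
def obs(f):
    c=load(f);i=c['pixels'].max(2)
    return c,i
for f,g in(('wrist1',.3325),('wrist9',-.007)):
    c,i=obs(f);u=int(round(proj(c,edge(g,-.03))[0]))
    col=i[235:300,u-4:u+5].mean(1);k=np.argmax(np.diff(col)); k=[235+j for j in range(64) if col[j]<75<=col[j+1]]
    print(f,u,k,[(p,proj(c,edge(g,p))[1].round(1)) for p in(-.06,-.03,0,.02,.035,.05)])
```

```text
wrist1 300 [280] [(-0.06, np.float64(278.6)), (-0.03, np.float64(285.9)), (0, np.float64(293.5)), (0.02, np.float64(298.7)), (0.035, np.float64(302.6)), (0.05, np.float64(306.6))]
wrist9 319 [266] [(-0.06, np.float64(255.3)), (-0.03, np.float64(262.0)), (0, np.float64(269.0)), (0.02, np.float64(273.8)), (0.035, np.float64(277.5)), (0.05, np.float64(281.2))]
```

```bash
python3 -c "
from workcell import *
print(hand_in())"
```

```text
the job is handed in; nothing more can be done
None
```

The gate is shut with the latch bar down in the keeper's notch. It stayed caught after I let go, and I handed the job in after about 12 s of robot time.

**What I did:** I pinched the handle, lifted the bar to about 0.15 rad and swung the gate to with the bar over the nose. I lined the bar up with the notch using the wrist camera, eased it down in small steps and let it drop the last bit. Then I withdrew straight up.

**Last checks:**
- **Gate and bar:** with the arm clear, the wrist view put the gate at about -0.007 rad and the latch at about -0.02 rad, between the nose and the back. That matches a notch floor about 4 mm below nominal.
- **Force:** wrist force readings stayed at or below about 15 N. The highest came from working against the bar's own pivot, before it reached the keeper. I saw no jump that would suggest a knock, but the bar-to-keeper force itself is not measured.
- **Stock and bench:** comparing the top view before and after showed no movement of the stock or of the things left of the cage. The arm was in front of the tape roll, spray and small box, so I could not check those from above. The arm stayed well above them.

**Disagreement:** two wrist views disagreed slightly on how far back the keeper sits, about 2.5 mm beyond nominal in one and about 4 mm in the other. I used the closer view.

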